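# Pack a specimen block and post its case through the returns flap

## Task

Send the resin block with the black beetle back to the collection: lay it in the open blue carrying case, shut the case's lid, and push the case through the sprung flap of the specimen returns box until it has dropped inside and the flap has snapped shut behind it. Then raise the red collection flag on the box's roof fully upright. Leave the leaf block, the shell block and the other things on the bench where they are.

Things in the scene. Friction and masses are not known exactly. Their poses are not given: they have to be found in the camera images.
- beetle_block: clear resin block, 60 (its x) x 36 (its y) x 24 mm high, 65 g, with a black beetle inside over an ivory base; origin at the centre of its underside, z up
- leaf_block: bystander: the same clear block with a green leaf inside; origin at the centre of its underside
- shell_block: bystander: the same clear block with a cream and orange spiral shell inside; origin at the centre of its underside
- case: dark blue lower half of a clamshell carrying case, about 200 g with its lid: 136 (its x) x 62 (its y) x 18 mm high, walls and floor 3 mm, so its hollow is 130 x 56 mm and its inner floor 3 mm up; origin at the centre of its underside, z up. Shut, the case is 136 x 62 x 36 mm. Either end may go first
- case_lid (a joint): angle of the case's lighter blue lid, rad: 0 shut, 1.9 fully open. A hollow half 18 mm deep, hinged along the case's long edge at its +y side, 31 mm from the middle and 18 mm up; at the start it stands open, leaning a little outwards. The hinge is stiff (0.025 N m): the lid stays where it is put and must be pressed fully down
- lid_edge (a point): middle of the lid's free long edge at its outer (top) face; with the lid shut it lies at y = -31 mm, z = 36 mm in the case's frame
- returns_box: fixed cream steel returns box, 276 mm deep along its x, 200 mm wide (its y), roof 227 mm high; origin at the centre of its underside, z up. Things are pushed in along its +x. Its front wall (x = -136 mm) is 155 mm high; above it the hood leans back by 35 degrees with an opening 124 mm wide and 60 mm high, closed by the flap. In front of the opening a steel loading sill juts out
- sill_mid (a point): middle of the sill's inner edge, where the drop begins: x = -130, y = 0, z = 155 mm in the box's frame, axes as the box. The sill's level top reaches 70 mm out from here (to the box's x = -200 mm), 118 mm wide between side lips standing 8 mm proud of it. Inside there is no shelf: a case well past its middle tips in, but may hang under the flap until its tail is pushed home
- box_inside (a point): middle of the box's inner floor: x = 0, y = 0, z = 10 mm in the box's frame; its axes are those of the box
- flap (a joint): angle of the steel flap, rad: 0 shut, grows as it swings inwards (to 2.1). It is hinged along its upper edge (x = -87, z = 215 mm in the box's frame), 114 mm wide, 72 mm long, and a light spring shuts it (0.05 to 0.07 N m); about 1.8 when it lies on the closed case passing under it
- flap_edge (a point): middle of the flap's free lower edge
- flag (a joint): angle of the collection flag, rad: 0 lying level over the roof and pointing to the box's front (-x), pi/2 = 1.571 fully upright (end stop). It stays where it is left (hinge friction 0.035 N m)
- flag_paddle (a point): middle of the flag's red paddle: 36 mm long along the flag, 26 mm high, 8 mm thick (along the box's y). It lies 64 mm from the flag's hinge; with the flag down it lies 31 mm above the roof and is free on both sides
- flag_hinge (a point): hinge of the flag: x = 60, y = -65, z = 258 mm in the box's frame; the hinge line runs along the box's y, and the point's axes are those of the box
- petri_dish: bystander: glass dish, 90 mm across, 15 mm high; origin under its centre
- glass_jar: bystander: empty glass jar, 68 mm across, 90 mm high; origin under its centre
- specimen_jar: bystander: amber jar with a red cap, 64 mm across, about 105 mm high; origin under its centre
- slide_box: bystander: wooden slide box 100 x 85 x 34 mm; origin under its centre
- stain_bottle: bystander: small amber dropper bottle, 28 mm across, 65 mm high; origin under its centre
Things that resemble listed ones, but are neither listed nor needed, are in the scene too. Leave any yellow look-alike of the beetle_block alone. Leave any yellow look-alike of the case alone.

How it is judged:
By the outcome, as a careful person would: the job done as asked, in the order asked, and still so for the second after the job is handed in, with the robot touching nothing.
It also fails if it takes over 72 s, if anything falls off the work surface, if the arm or the gripper's body presses on something with over 40 N, if the wrist force passes 120 N, or if a joint passes its speed limit or range.

## Robot

A 7-joint arm with a two-finger parallel gripper is mounted at the origin on the work surface. World frame = base frame: x ahead of the robot, y to its left, z up, the work surface at z = 0. Lengths are in mm, angles in rad, forces in N, time in s.
With the tool pointing down it reaches from about 425 to 875 mm from the base axis. Payload 9.9 kg.
Tool frame: the origin (TCP) lies on the mounting face of the last link; the fingertips stand 173 mm ahead of it and the grasp point (between the pads) lies 155 mm ahead of it; z points along the fingers, y is the line along which they close (so a half turn about z gives the same grasp; the last joint's range is limited). The gripper opens to 85 mm and grips with 20 to 120 N. Pads are 22 mm wide; open, the fingers measure 114 mm over their backs; the gripper's body (76 mm by 85 mm) begins 54 mm behind the grasp point. The pads swing forward as they close: fully open they stand 13 mm farther back than shut.
Start: joints at [-1.419, 0.576, 0.025, 1.437, -0.015, 1.129, -0.057], TCP at [157.688, 656.33, 404.689] pointing down, gripper open.
Joint ranges: [-2.76, 2.76], [-0.34, 2.15], [-1.52, 1.57], [0.19, 2.46], [-1.09, 4.23], [0.17, 1.99], [-2.82, 2.82]. Speed limits (rad/s): [2.22, 2.22, 3.01, 3.01, 3.14, 3.14, 3.14].

## Interface

Orientations are given as a rotation vector (axis times angle).
In Python, from rig import get_obs, read_camera, finish_job gives the robot as it stands.
- The arm moves only by the shell command python3 -m creep 'ROWS' [OPENING] [FORCE]. ROWS is a JSON object of lists of equal length, an entry for each row: "travel": the shift along the tool's x, y, z as a fraction of full scale, a list of three; "turn": the turn about the tool's z as a fraction of full scale. A call has 1 to 20 rows; each row is the pose to reach, as a shift and turn from the pose commanded when the call began, along the tool's axes at that moment; what a row does not reach only later rows make up. Full scale, the value 1, is 0.5 m for a shift and 90 degrees for a turn. A row lasts 1/10 s, in which the tool goes at most 50 mm and 8.59 degrees, less where a joint would pass 70% of its speed; a pose out of reach is approached as far as the arm can. A call with a number of a shift or a turn outside -1 to 1 is refused whole. A call with a gripper value outside its range is refused whole. OPENING is the gripper's target within -1 to 1 (shut at 1, half-way at 0, fully open at -1), set as the call begins (- or left out, the last holds). The fingers move at their own pace and stop on an object; FORCE is the grip in N (left out, the last holds). Time passes only in rows, so rows that repeat a pose let the fingers close. It gives the time, the measured TCP pose, the force, the opening and the grip force at its end, in the units of the state.
- get_obs(): the state, without advancing time (a new reading comes with each control period).
- read_camera(name): name is "scene" or "top"; returns a dict with "image" (420x560x3 uint8, red, green, blue), "fx", "fy", "cx", "cy" (pixels), "k1" (the pictures are not rectified: a ray, as slopes to the right and down, at radius r is drawn at 1 + k1 r^2 times it, then the intrinsics apply), "R" (3x3) and "t" (3): a world point X has camera coordinates R X + t. Camera axes: x right, y down, z forward; pixel columns grow to the right and rows downward; lengths in mm; the calibration is good to about 2 mm. A picture is of the moment at which its call begins. There is no depth.
- finish_job(): hands the job in; it is judged then, once.
The state is a dict: "time_s": time; "joint_pos": joint angles; "qvel": joint speeds; "joint_efforts": joint torques, N m; "eef_pos": TCP position; "orientation": TCP orientation; "ft_force": force on the tool from outside, world axes, zero at the start; "ft_torque": the same for the moment, N m; "finger_gap": finger opening in mm; "gripper_force": force on a finger pad.
Only numpy, scipy, OpenCV 4.12 (cv2) and the standard library are available. Lean on these libraries where they do the work, as an engineer would, in place of code of your own. Each camera call takes 0.05 s, during which the arm holds its last target. There are 200 camera calls.

## Working session

There is one attempt and no reset: what is moved stays moved. The work goes in short steps, Python scripts to look and compute and a shell command to move; the robot and the scene stay as the last step left them, time stands still between calls to the robot, and variables do not carry over. Pictures are saved under pics/ and viewed, at most 10 in all, crops included, and the job is handed in when it is done.

```bash
mkdir -p pics; ls; cat > h.py <<'E'
import numpy as np, cv2, pickle
from rig import get_obs, read_camera, finish_job
from scipy.spatial.transform import Rotation as Rn
def snap(tag):
    d={}
    for n in("scene","top"):
        d[n]=read_camera(n); cv2.imwrite(f"pics/{tag}_{n}.png",d[n]["image"][:,:,::-1])
    pickle.dump(d,open(f"{tag}.pkl","wb")); return d
def ray(c,u,v):
    K=np.array([[c["fx"],0,c["cx"]],[0,c["fy"],c["cy"]],[0,0,1.]])
    p=cv2.undistortPoints(np.array([[[u,v]]],float),K,np.array([c["k1"],0,0,0,0.]))[0,0]
    # k1 model: drawn = r(1+k1 r^2), as OpenCV
    R=np.array(c["R"]);t=np.array(c["t"])
    return -R.T@t, R.T@np.array([p[0],p[1],1])
def onz(c,u,v,z):
    o,d=ray(c,u,v); return o+d*(z-o[2])/d[2]
def proj(c,X):
    K=np.array([[c["fx"],0,c["cx"]],[0,c["fy"],c["cy"]],[0,0,1.]])
    return cv2.projectPoints(np.array(X,float).reshape(-1,1,3),cv2.Rodrigues(np.array(c["R"]))[0],np.array(c["t"],float),K,np.array([c["k1"],0,0,0,0.]))[0][:,0]
def two(a,b):
    (o,d),(p,e)=a,b
    s=np.linalg.lstsq(np.c_[d,-e],p-o,rcond=None)[0]
    A=o+d*s[0];B=p+e*s[1]; return (A+B)/2,np.linalg.norm(A-B)
def pose():
    s=get_obs(); R=Rn.from_rotvec(s["orientation"]).as_matrix()
    return np.array(s["eef_pos"]),R,s
E
python3 - <<'E'
from h import *
d=snap("a")
for n in d: print(n,d[n]["fx"],d[n]["k1"],-np.array(d[n]["R"]).T@np.array(d[n]["t"]))
p,R,s=pose();print(p,R.round(3),s["finger_gap"])
im=np.vstack([d["scene"]["image"],d["top"]["image"]])
E
```

```text
pics
scene 475.6885733954689 0.010795769932173703 [1143.68842301  719.37241433 1123.99981304]
top 416.44220312294146 -0.023303021633470485 [ 267.55202836   60.86267852 1397.19051108]
[157.65541482 656.1924574  403.91771968] [[-0.972  0.234 -0.   ]
 [ 0.234  0.972 -0.001]
 [-0.    -0.001 -1.   ]] 85.56406161509283
```

View pics/a_scene.png

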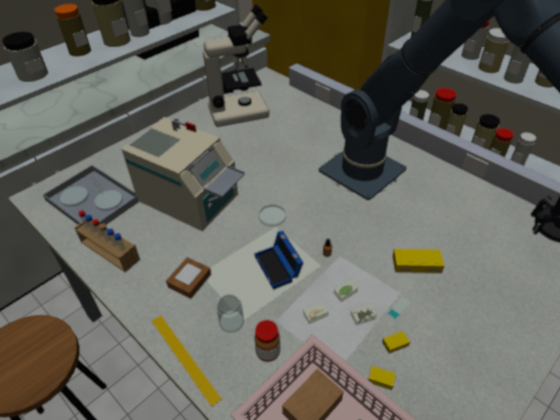

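View pics/a_top.png

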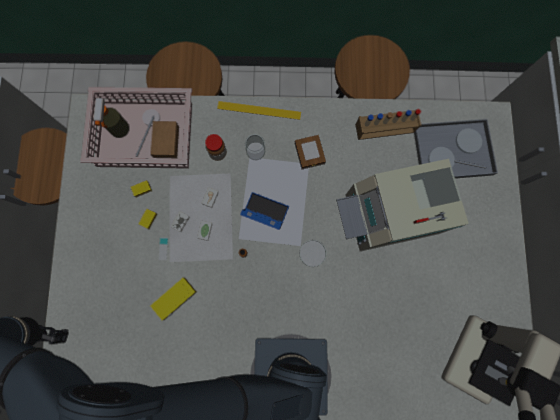

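The scene view shows the returns box at (185,170) with its sill at (225,185), the case open at (277,262), and clear blocks at (346,291) green, (316,312) cream and (364,314) dark. The top view shows the blocks at (209,198), (181,222) and (204,231), the case at (265,212), the box at (410,205) with its sill on the left, and the flag at (430,217). The candidates for the beetle block are those three clear blocks, plus yellow blocks at (142,188) and (148,219). The dark one at top (181,222) fits, and I'll confirm it in a crop.

```bash
python3 - <<'E'
from h import *
d=pickle.load(open("a.pkl","rb"))
T=d["top"]["image"];S=d["scene"]["image"]
f=lambda im,x,y,w,h:cv2.resize(im[y:y+h,x:x+w],(400,300),interpolation=cv2.INTER_CUBIC)
im=np.vstack([np.hstack([f(T,165,180,80,60),f(T,236,185,64,48)]),np.hstack([f(T,328,150,144,108),f(S,240,220,160,120)])])
cv2.imwrite("pics/crop.png",np.clip(im[:,:,::-1]*1.3,0,255).astype(np.uint8))
E
```

```text
(no output)
```

View pics/crop.png

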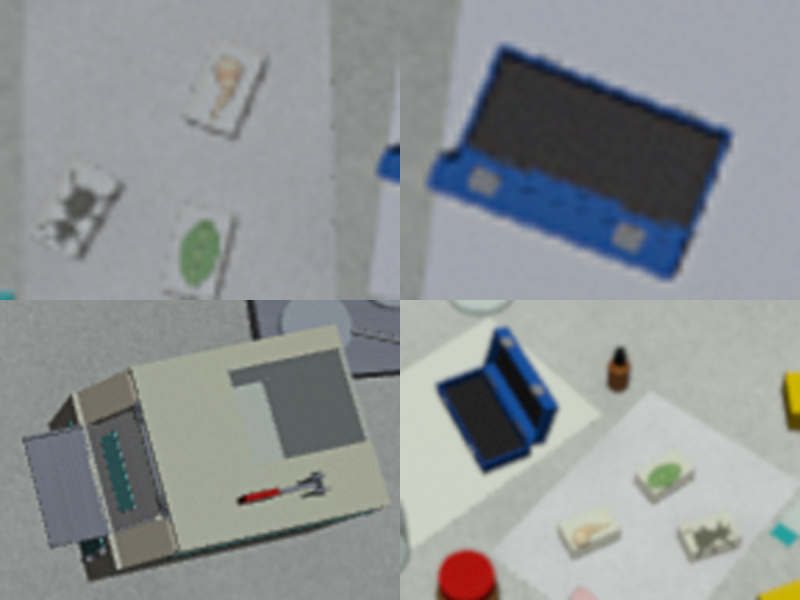

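The crop shows the beetle block at crop (80,210), which is top (181,222). It is a clear block with a black beetle over ivory, so it is confirmed. The leaf is at (204,231) and the shell at (209,198). The case is open with its lid on the robot's side. The sill and flap face image left, and the flag's red paddle is at crop (262,497).

```bash
python3 - <<'E'
from h import *
from scipy.optimize import least_squares
d=pickle.load(open("a.pkl","rb"));T=d["top"];S=d["scene"]
cr=lambda x,y,x0,y0,s:(x/s+x0-.5,y/s+y0-.5)
# beetle corners (crop1 scale5), top face z=24
b=[cr(*q,165,180,5) for q in [(78,163),(122,184),(82,258),(38,234)]]
P=np.array([onz(T,*q,20) for q in b]);print("beetle",P[:,:2].round(0).tolist(),P.mean(0).round(1))
im=cv2.cvtColor(np.ascontiguousarray(T["image"]),cv2.COLOR_RGB2HSV).astype(int)
def blob(C,m):
    n,l,st,ce=cv2.connectedComponentsWithStats(m.astype(np.uint8));return st,ce,l
# case rim
c=[cr(*q,236,185,6.25) for q in [(101,45),(332,132)]]
P=[onz(T,*q,18) for q in c];print("case -y rim corners",[p[:2].round(1) for p in P],np.linalg.norm(P[0]-P[1]))
A,B=(P[0],P[1]);ex=(A-B);ex[2]=0;ex/=np.linalg.norm(ex);ey=np.array([-ex[1],ex[0],0])
print("case centre",(A+B)/2+31*ey,"ex",ex, np.arctan2(ex[1],ex[0]))
# box fit
obs=[((-87,100,227),cr(132,68,328,150,2.778)),((138,100,227),cr(337,25,328,150,2.778)),((138,-100,227),cr(388,203,328,150,2.778)),((-87,-100,227),cr(178,250,328,150,2.778)),
((-200,60,160),cr(24,137,328,150,2.778)),((-200,-60,160),cr(50,247,328,150,2.778))]
X=np.array([o[0] for o in obs],float);U=np.array([o[1] for o in obs])
def W(p,X):
    X=np.atleast_2d(np.array(X,float));c,s=np.cos(p[2]),np.sin(p[2])
    return np.c_[p[0]+c*X[:,0]-s*X[:,1],p[1]+s*X[:,0]+c*X[:,1],X[:,2]]
r=least_squares(lambda p:(proj(T,W(p,X))-U).ravel(),[500,-400,-1.4])
print("box",r.x,(proj(T,W(r.x,X))-U).round(1).tolist())
for n,C in d.items():
    h=cv2.cvtColor(np.ascontiguousarray(C["image"]),cv2.COLOR_RGB2HSV).astype(int)
    m=((h[:,:,0]<8)|(h[:,:,0]>172))&(h[:,:,1]>150)&(h[:,:,2]>70)
    st,ce,_=blob(C,m); print(n,"red",[(s[4],q.round(1).tolist()) for s,q in zip(st[1:],ce[1:]) if s[4]>5]," pred",proj(C,W(r.x,[(-4,-65,258)])).round(1))
p,R,s=pose()
print(p)
E
```

```text
beetle [[522.0, 373.0], [508.0, 343.0], [457.0, 367.0], [473.0, 397.0]] [489.9 370.   20. ]
case -y rim corners [array([596.2, 135. ]), array([549.9,   8.9])] 134.30329833940687
case centre [543.95531926  82.6110233   18.        ] ex [0.34486998 0.93865047 0.        ] 1.218696065924149
box [ 529.21767642 -340.96891345   -1.34758848] [[-0.5, -0.6], [-1.3, -0.0], [-0.1, 1.1], [0.6, 0.4], [0.7, 0.3], [0.7, -1.1]]
scene red [(np.int32(191), [445.8, 92.8]), (np.int32(11), [189.5, 124.1]), (np.int32(148), [504.4, 132.7]), (np.int32(17), [81.1, 212.4]), (np.int32(22), [94.8, 221.5]), (np.int32(362), [266.1, 330.5])]  pred [[189.5 127.4]]
top red [(np.int32(15), [417.7, 111.3]), (np.int32(18), [399.2, 113.5]), (np.int32(203), [213.4, 142.0]), (np.int32(26), [421.8, 219.7])]  pred [[420.5 220.2]]
[157.65541482 656.1924574  403.91771968]
```

```bash
cat >> h.py <<'E'
def rel(x,y,z,yang=None):
    """travel/turn fractions to bring TCP to x,y,z with tool-y axis (mod 180) at world angle yang deg"""
    p,R,s=pose(); t=R.T@(np.array([x,y,z])-p)/500
    a=np.degrees(np.arctan2(R[1,1],R[0,1])); tu=0
    if yang is not None: tu=-(((yang-a)+90)%180-90)
    print("p",p.round(1),"yang",round(a,1),"travel",t.round(4).tolist(),"turn",round(tu/90,4),"gap",round(s["finger_gap"],1),"F",np.round(s["ft_force"],1),"t",round(s["time_s"],2))
E
python3 -c "
from h import *
rel(490,370,270,154.4)"
```

```text
p [157.7 656.2 403.9] yang 76.5 travel [-0.78, -0.4009, 0.2685] turn -0.8657 gap 85.6 F [ 0.4 -1.2 -1.2] t 0.1
```

```bash
python3 -m creep '{"travel":[[-0.4,-0.2,0.1],[-0.78,-0.4,0.2],[-0.78,-0.4,0.25],[-0.78,-0.4,0.25],[-0.78,-0.4,0.25],[-0.78,-0.4,0.25],[-0.78,-0.4,0.25],[-0.78,-0.4,0.25],[-0.78,-0.4,0.25],[-0.78,-0.4,0.25],[-0.78,-0.4,0.25],[-0.78,-0.4,0.25],[-0.78,-0.4,0.25],[-0.78,-0.4,0.25]],"turn":[-0.4,-0.866,-0.866,-0.866,-0.866,-0.866,-0.866,-0.866,-0.866,-0.866,-0.866,-0.866,-0.866,-0.866]}' -1 30; python3 -c "
from h import *
rel(490,370,178,154.4)"
```

```text
time_s: 1.5
eef_pos: [488.9, 372.3, 280.2]
orientation: [-1.677, 2.655, 0.001]
ft_force: [-0.1, -0.5, -0.5]
finger_gap: 85.8
gripper_force: 0.0
p [488.9 372.3 280.2] yang 154.6 travel [0.0034, -0.0039, 0.2044] turn 0.0018 gap 85.8 F [-0.1 -0.5 -0.5] t 1.5
```

```bash
python3 -m creep '{"travel":[[0.0,-0.002,0.1],[0.0,-0.002,0.17],[0.0,-0.002,0.2],[0.0,-0.002,0.2],[0.0,-0.002,0.2]],"turn":[0,0,0,0,0]}' && python3 -m creep '{"travel":[[0,0,0],[0,0,0],[0,0,0],[0,0,0],[0,0,0],[0,0,0]],"turn":[0,0,0,0,0,0]}' 1 30; python3 -m creep '{"travel":[[0,0,-0.04],[0,0,-0.12],[0,0,-0.18],[0,0,-0.18],[0,0,-0.18]],"turn":[0,0,0,0,0]}'; python3 -c "
from h import *
ex=np.array([.345,.939]);ey=np.array([-ex[1],ex[0]])
t=np.array([544,82.6])-6*ey;print(t)
rel(*t,262,69.8)"
```

```text
time_s: 2.0
eef_pos: [491.1, 371.2, 180.8]
orientation: [-1.675, 2.656, 0.0]
ft_force: [0.8, 0.4, 0.7]
finger_gap: 85.3
gripper_force: 0.0
time_s: 2.6
eef_pos: [491.5, 370.8, 181.5]
orientation: [-1.673, 2.656, 0.001]
ft_force: [-0.9, -0.8, 7.0]
finger_gap: 59.2
gripper_force: 31.4
time_s: 3.1
eef_pos: [491.3, 370.3, 271.1]
orientation: [-1.673, 2.656, 0.0]
ft_force: [0.1, 0.0, -1.1]
finger_gap: 58.9
gripper_force: 33.7
[549.634  80.53 ]
p [491.3 370.3 271.1] yang 154.4 travel [0.4722, -0.3555, 0.0177] turn 0.9401 gap 58.9 F [ 0.1  0.  -1.1] t 3.1
```

```bash
python3 -m creep '{"travel":[[0.1,-0.07,0],[0.2,-0.15,0],[0.3,-0.22,0],[0.4,-0.29,0],[0.472,-0.355,0],[0.472,-0.355,0],[0.472,-0.355,0],[0.472,-0.355,0],[0.472,-0.355,0],[0.472,-0.355,0],[0.472,-0.355,0],[0.472,-0.355,0],[0.472,-0.355,0]],"turn":[0.09,0.18,0.27,0.36,0.45,0.54,0.63,0.72,0.81,0.9,0.94,0.94,0.94]}'; python3 - <<'E'
from h import *
d=snap("b")
ex=np.array([.345,.939]);ey=np.array([-ex[1],ex[0]])
t=np.array([544,82.6])-6*ey;rel(*t,186,69.8)
f=lambda im,x,y,w,h:cv2.resize(im[y:y+h,x:x+w],(400,300),interpolation=cv2.INTER_CUBIC)
im=np.hstack([f(d["top"]["image"],215,165,100,75),f(d["scene"]["image"],220,200,120,90)])
cv2.imwrite("pics/crop_b.png",im[:,:,::-1])
E
```

```text
time_s: 4.4
eef_pos: [549.1, 80.9, 269.1]
orientation: [-0.546, -3.093, 0.001]
ft_force: [0.5, -0.3, -0.2]
finger_gap: 59.3
gripper_force: 33.7
p [549.2  80.8 269.4] yang 69.9 travel [-0.0011, -0.0, 0.1668] turn 0.0014 gap 59.1 F [-0.3  0.1 -0.2] t 4.5
```

View pics/crop_b.png

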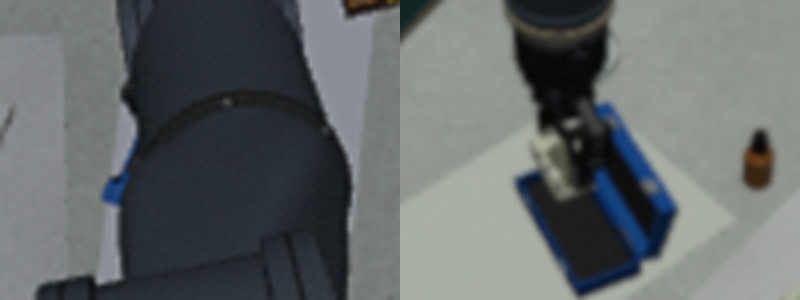

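The scene crop shows the ivory block held at crop (560,165), aligned with the case and above its hollow. I'll lower and release it.

```bash
python3 -m creep '{"travel":[[0,0,0.06],[0,0,0.11],[0,0,0.14],[0,0,0.155],[0,0,0.163],[0,0,0.167],[0,0,0.167]],"turn":[0,0,0,0,0,0,0]}' && python3 -m creep '{"travel":[[0,0,0],[0,0,0],[0,0,0],[0,0,0]],"turn":[0,0,0,0]}' -0.8; python3 -m creep '{"travel":[[0,0,-0.04],[0,0,-0.12],[0,0,-0.22],[0,0,-0.22],[0,0,-0.22]],"turn":[0,0,0,0,0]}'; python3 -c "
from h import *
ex=np.array([.345,.939]);ey=np.array([-ex[1],ex[0]])
t=np.array([544,82.6])+105*ey;rel(*t,320,69.8)
print(t)"
```

```text
time_s: 5.2
eef_pos: [549.4, 80.9, 186.6]
orientation: [0.55, 3.093, 0.0]
ft_force: [-0.5, 0.5, -1.5]
finger_gap: 59.2
gripper_force: 33.7
time_s: 5.6
eef_pos: [549.5, 80.8, 186.5]
orientation: [0.55, 3.092, 0.0]
ft_force: [-0.4, -0.4, 0.1]
finger_gap: 77.1
gripper_force: 0.0
time_s: 6.1
eef_pos: [549.6, 80.9, 297.6]
orientation: [0.55, 3.09, 0.002]
ft_force: [-0.4, -0.6, -0.9]
finger_gap: 76.8
gripper_force: 0.0
p [549.6  80.9 297.6] yang 69.8 travel [0.2216, -0.0005, -0.0454] turn 0.0003 gap 76.8 F [-0.4 -0.6 -0.9] t 6.1
[445.405 118.825]
```

```bash
python3 -m creep '{"travel":[[0.08,0,0],[0.16,0,0],[0.222,0,0],[0.222,0,0],[0.222,0,0.05],[0.222,0,0.1],[0.222,0,0.13],[0.222,0,0.13],[0.222,0,0.13]],"turn":[0,0,0,0,0,0,0,0,0]}' 1 30; python3 - <<'E'
from h import *
C=np.array([544,82.6]);ex=np.array([.345,.939]);ey=np.array([-ex[1],ex[0]])
p,R,s=pose()
for th,yt,zt in [(90,60,63),(60,35,66),(45,23,62.5),(30,12,56),(15,3,47),(0,-4,36)]:
    t=R.T@(np.r_[C+yt*ey,zt+173]-p)/500;print(th,t.round(3).tolist())
rel(*p)
E
```

```text
time_s: 7.0
eef_pos: [445.3, 118.9, 230.7]
orientation: [-0.55, -3.092, 0.001]
ft_force: [0.7, -0.1, -0.4]
finger_gap: 0.2
gripper_force: 0.0
90 [-0.09, 0.0, -0.011]
60 [-0.14, 0.0, -0.017]
45 [-0.164, 0.0, -0.01]
30 [-0.186, 0.0, 0.003]
15 [-0.204, 0.0, 0.021]
0 [-0.218, 0.0, 0.043]
p [445.3 118.9 230.7] yang 69.8 travel [0.0, 0.0, 0.0] turn 0.0 gap 0.2 F [ 0.7 -0.1 -0.4] t 7.0
```

```bash
python3 -m creep '{"travel":[[-0.04,0,-0.005],[-0.06,0,-0.01],[-0.075,0,-0.011],[-0.09,0,-0.011],[-0.107,0,-0.013],[-0.124,0,-0.016],[-0.14,0,-0.017],[-0.152,0,-0.014],[-0.164,0,-0.01],[-0.175,0,-0.004],[-0.186,0,0.003],[-0.195,0,0.012],[-0.204,0,0.021],[-0.211,0,0.032],[-0.218,0,0.043],[-0.22,0,0.045],[-0.22,0,0.047],[-0.22,0,0.047]],"turn":[0,0,0,0,0,0,0,0,0,0,0,0,0,0,0,0,0,0]}'; python3 - <<'E'
from h import *
d=snap("c")
f=lambda im,x,y,w,h:cv2.resize(im[y:y+h,x:x+w],(400,300),interpolation=cv2.INTER_CUBIC)
im=np.hstack([f(d["top"]["image"],215,165,100,75),f(d["scene"]["image"],220,200,120,90)])
cv2.imwrite("pics/crop_c.png",im[:,:,::-1]);rel(500,100,200)
E
```

```text
time_s: 8.8
eef_pos: [547.9, 81.5, 209.1]
orientation: [-0.55, -3.093, -0.001]
ft_force: [-8.6, 0.4, 27.6]
finger_gap: -0.2
gripper_force: 13.8
p [547.9  81.5 209.1] yang 69.9 travel [0.1026, 0.0017, 0.0183] turn 0.0 gap 0.0 F [-8.8  1.1 28.4] t 8.9
```

View pics/crop_c.png

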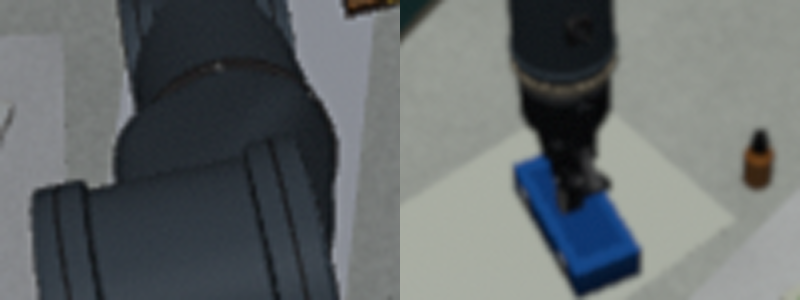

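The scene crop shows the case shut, with its lid level at crop (575,215) and the fingers pressing on top. I'll lift and turn, then re-measure the case from the scene view.

```bash
python3 -m creep '{"travel":[[0,0,-0.03],[0,0,-0.1],[0,-0.05,-0.2],[0,-0.15,-0.25],[0,-0.25,-0.25],[0,-0.35,-0.25],[0,-0.35,-0.25],[0,-0.35,-0.25],[0,-0.35,-0.25],[0,-0.35,-0.25],[0,-0.35,-0.25],[0,-0.35,-0.25]],"turn":[0,0,0.05,0.15,0.25,0.35,0.45,0.55,0.65,0.75,0.85,0.95]}' -1 60; python3 - <<'E'
from h import *
rel(560,128,250,-20.2)
d=snap("d")
for n,C in d.items():
    h=cv2.cvtColor(np.ascontiguousarray(C["image"]),cv2.COLOR_RGB2HSV).astype(int)
    m=((h[:,:,0]>104)&(h[:,:,0]<125)&(h[:,:,1]>140)&(h[:,:,2]>40)).astype(np.uint8)
    N,l,st,ce=cv2.connectedComponentsWithStats(m)
    k=1+np.argmax(st[1:,4]);cn=cv2.findContours((l==k).astype(np.uint8),0,1)[0][0]
    ap=cv2.approxPolyDP(cv2.convexHull(cn),1.5,True)[:,0];print(n,st[k],ap.tolist())
    for z in(0,36): print(z,[onz(C,*q,z)[:2].round(0).tolist() for q in ap])
E
```

```text
time_s: 10.1
eef_pos: [488.0, -83.0, 332.4]
orientation: [-2.448, -1.969, 0.001]
ft_force: [-0.6, 0.4, -0.1]
finger_gap: 85.4
gripper_force: 0.0
p [488.  -83.  332.4] yang -12.4 travel [0.4432, 0.0503, 0.1646] turn 0.0871 gap 85.4 F [-0.6  0.4 -0.1] t 10.1
scene [255 244  36  44 868] [[270, 244], [290, 274], [289, 281], [273, 287], [255, 254], [255, 250]]
0 [[479.0, 8.0], [520.0, 133.0], [541.0, 149.0], [588.0, 130.0], [539.0, 4.0], [528.0, -8.0]]
36 [[500.0, 31.0], [540.0, 152.0], [560.0, 167.0], [606.0, 149.0], [558.0, 27.0], [548.0, 15.0]]
top [246 191  43  31 728] [[251, 192], [287, 204], [288, 206], [282, 221], [247, 208], [246, 205]]
0 [[599.0, 138.0], [559.0, 14.0], [552.0, 10.0], [500.0, 30.0], [543.0, 150.0], [553.0, 154.0]]
36 [[591.0, 136.0], [552.0, 15.0], [545.0, 12.0], [494.0, 31.0], [536.0, 148.0], [546.0, 152.0]]
```

The case hasn't moved, with its centre at about (544,82) and its axis at 70°. I'll grip it near its +x end.

```bash
python3 -c "
from h import *
rel(559.5,126,240,-20)"; python3 -m creep '{"travel":[[0.1,0.01,0],[0.2,0.02,0.03],[0.3,0.035,0.08],[0.4,0.045,0.12],[0.44,0.05,0.18],[0.44,0.05,0.18],[0.44,0.05,0.18],[0.44,0.05,0.18]],"turn":[0.03,0.06,0.085,0.085,0.085,0.085,0.085,0.085]}' -1 60;  python3 -c "
from h import *
rel(559.5,126,174,-20)"
```

```text
p [488.1 -82.8 332.3] yang -12.1 travel [0.4385, 0.052, 0.1843] turn 0.0874 gap 85.4 F [-0.1  0.6 -0. ] t 10.2
time_s: 11.0
eef_pos: [558.4, 125.6, 243.1]
orientation: [2.567, 1.81, 0.0]
ft_force: [-0.3, -1.2, 0.5]
finger_gap: 85.3
gripper_force: 0.0
p [558.4 125.6 243.1] yang -19.6 travel [0.0016, 0.0017, 0.1383] turn 0.0041 gap 85.3 F [-0.3 -1.2  0.5] t 11.0
```

```bash
python3 -m creep '{"travel":[[0.0015,0.0015,0.07],[0.0015,0.0015,0.12],[0.0015,0.0015,0.137],[0.0015,0.0015,0.137],[0.0015,0.0015,0.137]],"turn":[0.004,0.004,0.004,0.004,0.004]}' && python3 -m creep '{"travel":[[0,0,0],[0,0,0],[0,0,0],[0,0,0],[0,0,0],[0,0,0]],"turn":[0,0,0,0,0,0]}' 1 70; python3 -m creep '{"travel":[[0,0,-0.04],[0,0,-0.12],[0,0,-0.2],[0,0,-0.28],[0,0,-0.36],[0,0,-0.36],[0,0,-0.36]],"turn":[0,0,0,0,0,0,0]}'; cat >>h.py <<'E'
BOX=(529.2,-341.0,-1.3476)
def bx(x,y,z):
    c,s=np.cos(BOX[2]),np.sin(BOX[2]);return BOX[0]+c*x-s*y,BOX[1]+s*x+c*y,z
E
python3 -c "
from h import *
print(bx(-264,0,0))
rel(*bx(-264,0,352),12.8)
snap('e')"
```

```text
time_s: 11.5
eef_pos: [559.8, 126.6, 175.5]
orientation: [2.574, 1.8, 0.002]
ft_force: [0.4, 0.1, 0.7]
finger_gap: 85.4
gripper_force: 0.0
time_s: 12.1
eef_pos: [559.7, 127.3, 175.5]
orientation: [2.573, 1.801, 0.003]
ft_force: [-0.5, -0.2, 7.2]
finger_gap: 60.9
gripper_force: 74.1
time_s: 12.8
eef_pos: [559.0, 127.5, 355.0]
orientation: [-2.573, -1.802, -0.003]
ft_force: [-0.1, -0.0, -3.8]
finger_gap: 61.2
gripper_force: 77.3
(np.float64(470.7641833964919), np.float64(-83.54853789911942), 0)
p [559.  127.5 355. ] yang -20.0 travel [-0.457, -0.0216, 0.0053] turn -0.3644 gap 61.2 F [-0.1 -0.  -3.8] t 12.8
```

View pics/e_scene.png

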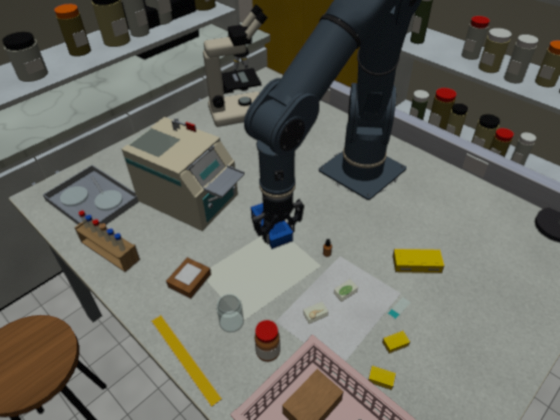

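The scene view shows the case held level in the gripper at (277,225), with the box's sill at (225,185) clear. I'll turn it to the box's axis and approach.

```bash
python3 -m creep '{"travel":[[-0.06,-0.003,0],[-0.14,-0.007,0],[-0.22,-0.01,0],[-0.3,-0.014,0],[-0.38,-0.018,0],[-0.457,-0.0216,0],[-0.457,-0.0216,0],[-0.457,-0.0216,0]],"turn":[-0.06,-0.12,-0.2,-0.28,-0.364,-0.364,-0.364,-0.364]}';  python3 -c "
from h import *
rel(*bx(-264,0,338),12.8);rel(*bx(-190,0,338),12.8);rel(*bx(-115,0,338),12.8)"
```

```text
time_s: 13.7
eef_pos: [470.2, -84.4, 353.3]
orientation: [-1.964, -2.45, 0.002]
ft_force: [0.4, 0.3, -2.3]
finger_gap: 60.9
gripper_force: 77.4
p [470.2 -84.4 353.3] yang 12.6 travel [0.0014, 0.0015, 0.0305] turn -0.0025 gap 60.9 F [ 0.4  0.3 -2.3] t 13.7
p [470.2 -84.4 353.3] yang 12.6 travel [-0.1466, 0.0021, 0.0304] turn -0.0025 gap 60.9 F [ 0.4  0.3 -2.3] t 13.7
p [470.2 -84.4 353.3] yang 12.6 travel [-0.2966, 0.0026, 0.0303] turn -0.0025 gap 60.9 F [ 0.4  0.3 -2.3] t 13.7
```

```bash
python3 -m creep '{"travel":[[0,0.001,0.02],[0,0.001,0.03],[0,0.002,0.03],[-0.03,0.002,0.03],[-0.06,0.002,0.03],[-0.09,0.002,0.03],[-0.12,0.002,0.03],[-0.147,0.002,0.03],[-0.147,0.002,0.03]],"turn":[-0.003,-0.003,-0.003,-0.003,-0.003,-0.003,-0.003,-0.003,-0.003]}';  python3 - <<'E'
from h import *
rel(*bx(-110,0,338),12.8)
d=snap("f")
f=lambda im,x,y,w,h:cv2.resize(im[y:y+h,x:x+w],(400,300),interpolation=cv2.INTER_CUBIC)
im=np.hstack([f(d["top"]["image"],328,150,144,108),f(d["scene"]["image"],120,110,160,120)])
cv2.imwrite("pics/crop_f.png",im[:,:,::-1])
E
```

```text
time_s: 14.6
eef_pos: [488.4, -155.9, 338.9]
orientation: [1.957, 2.458, -0.001]
ft_force: [1.2, 2.1, -6.2]
finger_gap: 61.2
gripper_force: 77.1
p [ 488.4 -155.9  338.9] yang 13.0 travel [-0.1591, -0.0028, 0.0019] turn 0.0017 gap 61.2 F [ 1.2  2.1 -6.2] t 14.6
```

View pics/crop_f.png

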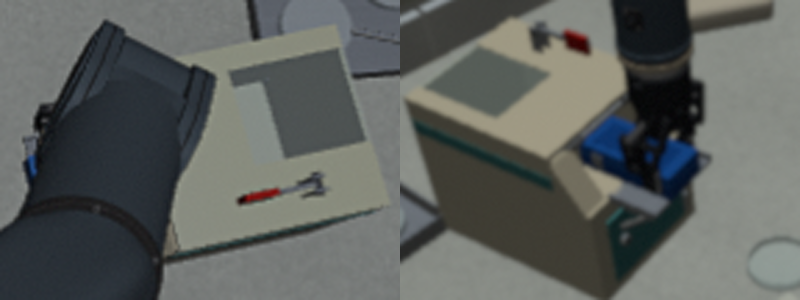

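The scene crop shows the case's head at crop (600,145) entering the opening, centred on the sill, with the flap lifting. I'll keep pushing.

```bash
python3 -m creep '{"travel":[[-0.03,0,0.002],[-0.06,-0.001,0.002],[-0.09,-0.002,0.002],[-0.11,-0.003,0.002],[-0.11,-0.003,0.002]],"turn":[0,0,0,0,0]}';  python3 -m creep '{"travel":[[-0.015,0,0],[-0.03,0,0],[-0.042,0,0],[-0.042,0,0]],"turn":[0,0,0,0]}'; python3 - <<'E'
from h import *
rel(*bx(-110,0,338),12.8)
d=snap("g")
f=lambda im,x,y,w,h:cv2.resize(im[y:y+h,x:x+w],(400,300),interpolation=cv2.INTER_CUBIC)
im=np.hstack([f(d["top"]["image"],328,150,144,108),f(d["scene"]["image"],120,110,160,120)])
cv2.imwrite("pics/crop_g.png",im[:,:,::-1])
E
```

```text
time_s: 15.2
eef_pos: [498.9, -211.2, 338.4]
orientation: [1.958, 2.455, -0.001]
ft_force: [-0.3, -0.2, -3.2]
finger_gap: 60.8
gripper_force: 77.4
time_s: 15.6
eef_pos: [503.8, -230.5, 338.3]
orientation: [1.956, 2.457, -0.001]
ft_force: [0.5, -0.9, -3.7]
finger_gap: 60.9
gripper_force: 77.3
p [ 503.8 -230.5  338.3] yang 12.9 travel [-0.0067, 0.0006, 0.0006] turn 0.0017 gap 60.9 F [ 0.5 -0.9 -3.7] t 15.6
```

View pics/crop_g.png

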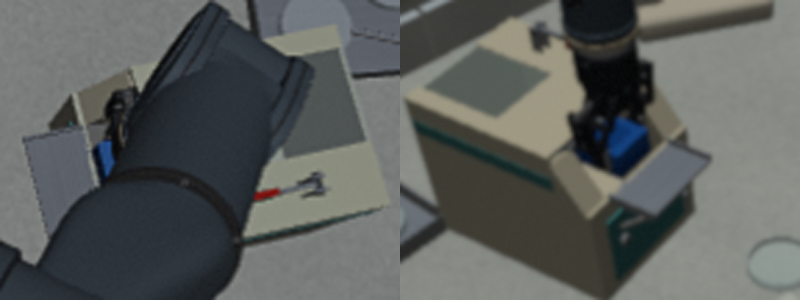

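The case is nearly all in, with its tail at scene crop (615,150) and the fingers in the opening without contact. I'll release, back out and look.

```bash
python3 -m creep '{"travel":[[0,0,0],[0,0,0],[0,0,0],[0,0,0]],"turn":[0,0,0,0]}' -0.65 30; python3 -m creep '{"travel":[[0.03,0,0],[0.08,0,0],[0.15,0,0],[0.22,0,-0.02],[0.25,0,-0.04],[0.25,0,-0.04]],"turn":[0,0,0,0,0,0]}'; python3 - <<'E'
from h import *
rel(*bx(-160,0,338),12.8)
d=snap("i")
f=lambda im,x,y,w,h:cv2.resize(im[y:y+h,x:x+w],(400,300),interpolation=cv2.INTER_CUBIC)
im=np.hstack([f(d["top"]["image"],328,150,144,108),f(d["scene"]["image"],150,120,120,90)])
cv2.imwrite("pics/crop_i.png",im[:,:,::-1])
E
```

```text
time_s: 16.1
eef_pos: [503.8, -229.3, 338.5]
orientation: [1.955, 2.459, 0.001]
ft_force: [0.5, 1.1, 0.6]
finger_gap: 70.2
gripper_force: 0.5
time_s: 16.7
eef_pos: [475.2, -104.8, 359.0]
orientation: [1.95, 2.463, 0.003]
ft_force: [0.5, -0.9, 0.5]
finger_gap: 70.6
gripper_force: 0.0
p [ 475.2 -104.8  359. ] yang 13.2 travel [-0.1647, -0.0007, 0.0419] turn 0.005 gap 70.6 F [ 0.5 -0.9  0.5] t 16.7
```

View pics/crop_i.png

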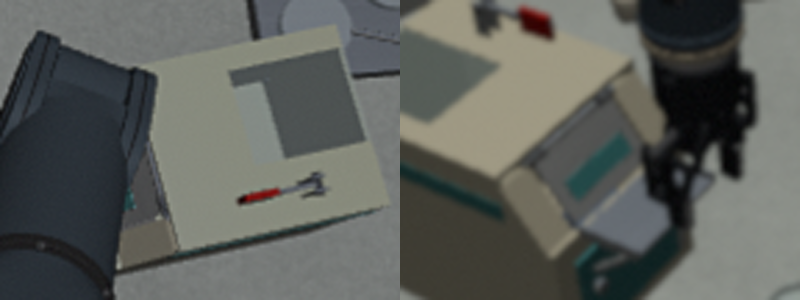

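The flap is flat and shut again at scene crop (600,165) and the case is gone from view. I'll check the flap numerically and triangulate the flag paddle.

```bash
python3 - <<'E'
from h import *
a=pickle.load(open("a.pkl","rb"));i=pickle.load(open("i.pkl","rb"))
for n,e in(("a",a),("i",i)):
    h=cv2.cvtColor(np.ascontiguousarray(e["scene"]["image"]),cv2.COLOR_RGB2HSV)[150:185,195:225].astype(int)
    m=(h[:,:,0]>78)&(h[:,:,0]<98)&(h[:,:,1]>100);y,x=np.nonzero(m);print(n,m.sum(),x.mean()+195,y.mean()+150)
def red(C,x0,y0):
    h=cv2.cvtColor(np.ascontiguousarray(C["image"]),cv2.COLOR_RGB2HSV)[y0:y0+30,x0:x0+40].astype(int)
    m=((h[:,:,0]<9)|(h[:,:,0]>171))&(h[:,:,1]>120)&(h[:,:,2]>50);y,x=np.nonzero(m);return x.mean()+x0,y.mean()+y0,m.sum(),x.min()+x0,x.max()+x0,y.min()+y0,y.max()+y0
for e in(a,i):
    r=red(e["scene"],175,110);t=red(e["top"],400,205);print(r,t)
    X=two(ray(e["scene"],*r[:2]),ray(e["top"],*t[:2]));print(X,onz(e["top"],*t[:2],262))
print(bx(-4,-65,258)); rel(*bx(-4,-65,470),12.8)
E
```

```text
a 111 208.96396396396398 169.52252252252254
i 107 208.94392523364485 169.45794392523365
(np.float64(190.18367346938777), np.float64(126.06122448979592), np.int64(49), np.int64(186), np.int64(194), np.int64(123), np.int64(130)) (np.float64(421.59375), np.float64(219.875), np.int64(32), np.int64(416), np.int64(428), np.int64(218), np.int64(222))
(array([ 463.75695234, -351.06829399,  263.19701606]), np.float64(3.7586552002824543)) [ 465.26205026 -353.04935792  262.        ]
(np.float64(190.22), np.float64(126.16), np.int64(50), np.int64(186), np.int64(194), np.int64(123), np.int64(130)) (np.float64(421.59375), np.float64(219.875), np.int64(32), np.int64(416), np.int64(428), np.int64(218), np.int64(222))
(array([ 463.7551862 , -351.1226888 ,  262.83415626]), np.float64(3.947693385553188)) [ 465.26205026 -353.04935792  262.        ]
(np.float64(464.926938246321), np.float64(-351.486826631911), 258)
p [ 475.4 -107.3  358.3] yang 13.1 travel [-0.4711, -0.1308, -0.2233] turn 0.003 gap 70.6 F [-0.5 -0.1  0. ] t 16.8
```

The flap's stripe is where it started, so the flap is shut. The paddle is at about (464.5,-352). Next I move above it.

```bash
python3 -m creep '{"travel":[[0,0,-0.08],[0,0,-0.16],[0,0,-0.22],[0,0,-0.22],[-0.1,-0.03,-0.22],[-0.2,-0.06,-0.22],[-0.3,-0.09,-0.22],[-0.39,-0.11,-0.22],[-0.471,-0.131,-0.22],[-0.471,-0.131,-0.22],[-0.471,-0.131,-0.22],[-0.471,-0.131,-0.22]],"turn":[0.003,0.003,0.003,0.003,0.003,0.003,0.003,0.003,0.003,0.003,0.003,0.003]}' 0 25; python3 -c "
from h import *
rel(464.5,-352,414,12.8)"
```

```text
time_s: 18.0
eef_pos: [464.7, -351.6, 467.2]
orientation: [-1.96, -2.453, -0.0]
ft_force: [0.8, -0.0, 0.2]
finger_gap: 42.8
gripper_force: 0.0
p [ 464.7 -351.6  467.2] yang 12.7 travel [-0.0009, -0.0006, 0.1064] turn -0.0008 gap 42.8 F [ 0.8 -0.   0.2] t 18.0
```

```bash
python3 -m creep '{"travel":[[0,0,0.05],[0,0,0.085],[0,0,0.106],[0,0,0.106]],"turn":[0,0,0,0]}' && python3 -m creep '{"travel":[[0,0,0],[0,0,0],[0,0,0],[0,0,0],[0,0,0]],"turn":[0,0,0,0,0]}' 1 25; python3 -c "
from h import *
rel(464.5,-352,414,12.8)
print([(a,round(-.128*(1-np.cos(np.radians(a))),3),round(-.128*np.sin(np.radians(a)),3)) for a in range(10,100,10)])"
```

```text
time_s: 18.4
eef_pos: [464.9, -350.7, 414.0]
orientation: [-1.958, -2.454, -0.0]
ft_force: [0.1, -0.5, 0.5]
finger_gap: 42.9
gripper_force: 0.0
time_s: 18.9
eef_pos: [464.2, -352.2, 415.9]
orientation: [1.962, 2.453, -0.001]
ft_force: [-5.1, 0.5, 5.2]
finger_gap: 7.6
gripper_force: 31.5
p [ 464.2 -352.2  415.9] yang 12.7 travel [0.0003, 0.0008, 0.0037] turn -0.001 gap 7.6 F [-5.1  0.5  5.2] t 18.9
[(10, np.float64(-0.002), np.float64(-0.022)), (20, np.float64(-0.008), np.float64(-0.044)), (30, np.float64(-0.017), np.float64(-0.064)), (40, np.float64(-0.03), np.float64(-0.082)), (50, np.float64(-0.046), np.float64(-0.098)), (60, np.float64(-0.064), np.float64(-0.111)), (70, np.float64(-0.084), np.float64(-0.12)), (80, np.float64(-0.106), np.float64(-0.126)), (90, np.float64(-0.128), np.float64(-0.128))]
```

Gripped at a 7.6 mm gap, so I swing it up the arc.

```bash
python3 -m creep '{"travel":[[-0.002,0,-0.022],[-0.008,0,-0.044],[-0.017,0,-0.064],[-0.03,0,-0.082],[-0.046,0,-0.098],[-0.064,0,-0.111],[-0.084,0,-0.12],[-0.106,0,-0.126],[-0.128,0,-0.127],[-0.134,0,-0.127],[-0.136,0,-0.127],[-0.136,0,-0.127]],"turn":[0,0,0,0,0,0,0,0,0,0,0,0]}'; python3 -c "
from h import *
rel(*bx(60,-65,479),12.8)"
```

```text
time_s: 20.1
eef_pos: [479.4, -418.3, 479.3]
orientation: [-1.961, -2.453, -0.001]
ft_force: [-6.3, 1.6, -2.1]
finger_gap: 7.5
gripper_force: 30.3
p [ 479.4 -418.3  479.3] yang 12.7 travel [0.0088, 0.0014, 0.0007] turn -0.0009 gap 7.5 F [-6.3  1.6 -2.1] t 20.1
```

```bash
python3 -m creep '{"travel":[[-0.006,0,0],[-0.012,0,0],[-0.012,0,0]],"turn":[0,0,0]}'; python3 - <<'E'
from h import *
rel(*bx(60,-65,479),12.8)
d=snap("k")["scene"]
for z,ang in((322,90),):print(proj(d,[bx(60,-65,322),bx(60,-65,258)]).round(1))
E
```

```text
time_s: 20.4
eef_pos: [480.7, -423.4, 479.1]
orientation: [-1.959, -2.452, -0.003]
ft_force: [-7.4, 5.2, -0.3]
finger_gap: 7.6
gripper_force: 30.2
p [ 480.7 -423.4  479.1] yang 12.7 travel [0.0193, 0.0011, 0.0002] turn -0.0006 gap 7.6 F [-7.4  5.2 -0.3] t 20.4
[[170.1 104. ]
 [173.7 121.4]]
```

The reaction along the push grew to about 5 N, so the flag is against its stop. I'll release, rise, move clear and look.

```bash
python3 -m creep '{"travel":[[0,0,0],[0,0,0],[0,0,0],[0,0,0]],"turn":[0,0,0,0]}' 0; python3 -m creep '{"travel":[[0,0,-0.05],[0,0,-0.12],[0,0,-0.19],[0,0,-0.19],[0.1,0.05,-0.19],[0.2,0.05,-0.19],[0.3,0.05,-0.19],[0.4,0.05,-0.19],[0.5,0.05,-0.19],[0.6,0.05,-0.19],[0.6,0.05,-0.19],[0.6,0.05,-0.19]],"turn":[0,0,0,0,0,0,0,0,0,0,0,0]}'; python3 - <<'E'
from h import *
d=snap("m");rel(450,0,500)
print(proj(d["scene"],[bx(60,-65,322),bx(60,-65,258)]).round(1),proj(d["top"],[bx(60,-65,322),bx(60,-65,335),bx(60,-65,258)]).round(1))
f=lambda im,x,y,w,h,W,H:cv2.resize(im[y:y+h,x:x+w],(W,H),interpolation=cv2.INTER_CUBIC)
S,T=d["scene"]["image"],d["top"]["image"]
im=np.vstack([np.hstack([f(S,130,85,120,90,400,300),f(T,380,180,80,60,400,300)]),np.hstack([f(S,120,180,320,225,400,300),f(T,120,90,320,225,400,300)])])
cv2.imwrite("pics/crop_m.png",im[:,:,::-1])
E
```

```text
time_s: 20.9
eef_pos: [481.4, -424.2, 479.2]
orientation: [1.96, 2.453, 0.0]
ft_force: [0.3, -0.4, -0.6]
finger_gap: 42.5
gripper_force: 0.0
time_s: 22.1
eef_pos: [439.2, -124.6, 573.9]
orientation: [1.957, 2.457, 0.002]
ft_force: [0.3, -0.5, 0.1]
finger_gap: 42.6
gripper_force: 0.0
p [ 439.3 -126.9  573.8] yang 12.7 travel [0.2431, 0.0765, 0.1474] turn 0.0 gap 42.5 F [-0.8  0.4 -0.9] t 22.2
[[170.1 104. ]
 [173.7 121.4]] [[451.9 211.3]
 [454.  210.4]
 [442.3 215.6]]
```

View pics/crop_m.png

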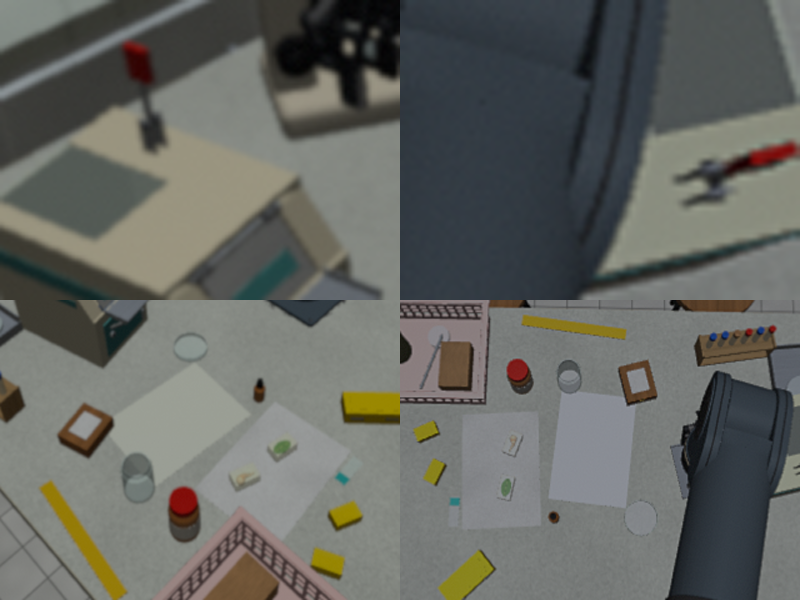

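The flag is upright at scene crop (138,62), the flap is shut, and the bystanders are all in place. One numeric check of the flag angle and of the bystanders follows.

```bash
python3 - <<'E'
from h import *
d=pickle.load(open("m.pkl","rb"))
def red(C,x0,y0,w,h0):
    h=cv2.cvtColor(np.ascontiguousarray(C["image"]),cv2.COLOR_RGB2HSV)[y0:y0+h0,x0:x0+w].astype(int)
    m=((h[:,:,0]<9)|(h[:,:,0]>171))&(h[:,:,1]>120)&(h[:,:,2]>50);y,x=np.nonzero(m);return np.array([x.mean()+x0,y.mean()+y0]),m.sum()
s=red(d["scene"],155,85,35,40);t=red(d["top"],435,195,35,35);print(s,t)
X,e=two(ray(d["scene"],*s[0]),ray(d["top"],*t[0]))
c,sn=np.cos(BOX[2]),np.sin(BOX[2]);v=X-np.array(BOX[:2]+(0,));L=[c*v[0]+sn*v[1],-sn*v[0]+c*v[1],X[2]];print(np.round(L,1),e)
for n,b in(("scene",(.7,-1.3)),("top",(1.1,-.3))):
  print(n,[(a,(proj(d[n],[bx(60-64*np.cos(np.radians(a)),-65,258+64*np.sin(np.radians(a)))])[0]+b).round(1).tolist()) for a in(80,85,90,95)])
E
```

```text
(array([170.025, 100.85 ]), np.int64(40)) (array([453.85185185, 210.48148148]), np.int64(27))
[ 59.3 -65.5 333.6] 1.7713119453419373
scene [(80, [173.7, 104.0]), (85, [172.2, 103.3]), (90, [170.8, 102.7]), (95, [169.5, 102.3])]
top [(80, [448.9, 211.9]), (85, [451.0, 211.5]), (90, [453.0, 211.0]), (95, [455.0, 210.6])]
```

```bash
python3 -c "
from rig import finish_job
print(finish_job())"
```

```text
the job is handed in; nothing more can be done
None
```

I handed the job in at about 22 s: the beetle block is in the shut case, the case is inside the returns box with the flap shut, and the flag is upright, with the other things left where they were. I could not see inside the box; I judged the drop from the flap having returned to its starting position.

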